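# Check the inner gate of a dust cabinet's pass box, then open its outer gate

### The arm

A 7-joint arm with a two-finger parallel gripper is mounted at the origin on a cart in front of the work surface, level with it; the furniture and walls round the work are solid. World frame = base frame: x ahead of the robot, y to its left, z up, the work surface at z = 0. Lengths are in m, angles in rad, forces in N, time in s.
With the tool pointing down it reaches from about 0.35 to 0.9 m from the base axis. Payload 8.1 kg.
Tool frame: the origin (TCP) lies between the finger pads; the fingertips stand 11 mm ahead of it and the grasp point (between the pads) lies 8 mm behind it; z points along the fingers, y is the line along which they close (so a half turn about z gives the same grasp; the last joint's range is limited). The gripper opens to 92 mm and grips with 3 to 60 N. Pads are 19 mm wide; open, the fingers measure 130 mm over their backs; the gripper's body (75 mm by 190 mm) begins 47 mm behind the grasp point.
Start: joints at [-1.409, 0.434, 0.025, 1.573, -0.012, 1.134, -0.075], TCP at [0.164, 0.603, 0.238] pointing down, gripper open.
Joint ranges: [-2.62, 2.62], [-0.44, 2.09], [-1.27, 1.32], [0.08, 2.57], [-1.32, 4.46], [0.12, 2], [-2.74, 2.74]. Speed limits (rad/s): [2.22, 2.22, 3.01, 3.01, 3.14, 3.14, 3.14].

### API

Orientations are given as a rotation vector (axis times angle).
In Python, from cell import observe, get_image, camera_params, sign_off gives the robot as it stands.
- The arm moves only by the shell command python3 -m pendant 'ROWS' [FORCE]. ROWS is JSON, one flat list of numbers, 7 for each row, row after row: the shift along the tool's x, y, z in m, then the turn, a rotation vector about the tool's x, y, z in rad, then the finger opening in m, from 0 to 0.0918. In form: [dx, dy, dz, rx, ry, rz, jaw, dx, dy, dz, rx, ry, rz, jaw, ...]. A call has 1 to 10 rows; each row shifts and turns the commanded pose from where the row before left it, along the tool's axes as they then stand; what a row does not reach is not made up. A row lasts 1/8 s, in which the tool goes at most 62.5 mm and 10.7 degrees, less where a joint would pass 70% of its speed; a pose out of reach is approached as far as the arm can. A call is refused whole if a number of a shift passes 0.0625 or a number of a turn 0.188, either way. A call with a gripper value outside its range is refused whole. The fingers move at their own pace and stop on an object; FORCE is the grip in N (left out, the last holds). Time passes only in rows, so rows that do not move let the fingers close. It gives the time, the measured TCP pose, the force, the opening and the grip force at its end, in the units of the state.
- observe(): the state, without advancing time (a new reading comes with each control period).
- get_image(name): name is "scene" or "top" or "wrist"; returns the picture (384x512x3 uint8, red, green, blue); there is no depth.
- camera_params(name): a dict with "intrinsics" (3x3 intrinsics, pixels), "dist" ([k1, k2, p1, p2, k3] as OpenCV has them; the pictures are not rectified), "eye" and "rotation" of the camera in the world; the wrist camera has in their place "T_tool_cam" (4x4, takes a point from camera to tool coordinates, whose origin is the TCP and whose axes are the flange's). Camera axes: x right, y down, z forward; pixel columns grow to the right and rows downward; lengths in m; the calibration is good to about 2 mm. A picture is of the moment at which its call begins: read the wrist's pose just before it. camera_params takes no time and is no camera call.
- sign_off(): hands the job in; it is judged then, once.
The state is a dict: "clock": time; "joints": joint angles; "dq": joint speeds; "joint_efforts": joint torques, N m; "position": TCP position; "ee_rot": TCP orientation; "force": force on the tool from outside, world axes, zero at the start; "ft_torque": the same for the moment, N m; "width": opening from 0.0 (shut) to 1.0 (fully open); "gripper_force": force on a finger pad.
Only numpy, scipy, OpenCV 4.12 (cv2) and the standard library are available. Lean on these libraries where they do the work, as an engineer would, in place of code of your own. Each camera call takes 0.05 s, during which the arm holds its last target. There are 200 camera calls.

### The job

Make the pass box of the sanding cabinet ready for loading: first press the sprung handle of the inner gate down firmly for a moment (the one next to the cabinet) and feel that the gate is fully shut, closing it if it was ajar. Only then raise the outer gate (at the far end of the box from the cabinet) fully and leave it up, with the inner gate still shut; do not shift the loose things lying on and around the box.

Things in the scene. Friction and masses are not known exactly. Their poses are not given: they have to be found in the camera images.
- pass_box: Plywood tunnel fixed to the bench, 164 (x) x 240 (y) x 130 mm high, and at its +y end the plywood sanding cabinet with two round glove ports (y 113 to 329, x -91 to 125 mm, 150 high). Origin: centre of the tunnel's underside; z up, y towards the cabinet. A gate closes each end of the tunnel: inner at y = +100, outer at y = -100 mm. Yaw varies by 0.3 rad either way.
- inner_gate_grip (a point): Centre of the inner gate's handle: dark wood bar 90 mm long (box x), 16 thick (box y), 20 high, on two 10 mm steel stems 28 mm either side of its middle, over an upright aluminium plate. At box x = 0, y = +100 mm, 185 mm above the bench when fully shut; 35 mm from the bar down to the plate.
- outer_gate_grip (a point): Centre of the outer gate's handle bar, the same as the inner one's; at box x = 0, y = -100 mm and 185 mm above the bench when shut.
- inner_gate (a joint): Height of the inner gate above its shut stop, in m (0 shut, 0.09 fully up). Slides straight up and down, stays where it is left; starts anywhere from 0 to 0.018. About 3 N down on the handle moves it; at 0 it stands on a rigid stop.
- outer_gate (a joint): Height of the outer gate above its shut stop, in m (0 shut, 0.09 at the rigid upper stop). It starts shut; it takes about 8 N to raise and stays where it is left.
- disc_stack: Bystander: flat brown stack of sanding discs, 128 mm across, 11 mm high, loose on the roof of the pass box between the gates. Origin: centre of underside.
- wax_tin: Bystander: round red tin, 69 mm across, 36 mm high, loose on top of the cabinet. Origin: centre of underside.
- tape_measure: Bystander: yellow tape measure, 37x92x64 mm, loose on the bench in front of the pass box. Origin: centre of underside.
- sanding_block_a: Bystander: brown sanding block, 64x115x36 mm, loose on the bench behind the pass box. Origin: centre of underside.
- inner_handle (a joint): How far the inner gate's handle bar is pushed down on its stems against its spring, in m: 0 at rest, 0.008 at its stop (8 N). On an ajar gate the gate mainly gives way instead; a firm press sinks the bar at least halfway, about 5 N. It springs back.

How it is judged:
By the outcome, as a careful person would: the job done as asked, in the order asked, and still so for the second after the job is handed in, with the robot touching nothing.
It also fails if it takes over 38 s, if anything falls off the work surface, if the arm or the gripper's body presses on something with over 40 N, if the wrist force passes 120 N, or if a joint passes its speed limit or range.

## Working session

There is one attempt and no reset: what is moved stays moved. The work goes in short steps, Python scripts to look and compute and a shell command to move; the robot and the scene stay as the last step left them, time stands still between calls to the robot, and variables do not carry over. Pictures are saved under pics/ and viewed, at most 10 in all, crops included, and the job is handed in when it is done.

```bash
mkdir -p pics; python3 - <<'E'
from cell import *
import cv2,numpy as np
for n in("scene","top"):
    p=camera_params(n);print(n,np.round(p["intrinsics"],1).tolist(),np.round(p["eye"],3),np.round(p["rotation"],3).tolist(),p["dist"])
    cv2.imwrite(f"pics/{n}0.png",get_image(n)[:,:,::-1])
print(np.round(camera_params("wrist")["T_tool_cam"],3).tolist())
s=observe();print(s)
E
```

```text
scene [[496.6, 0.0, 253.3], [0.0, 496.6, 198.2], [0.0, 0.0, 1.0]] [0.889 0.529 0.952] [-0.99, -2.652, 0.808] [-0.21870652  0.          0.          0.          0.        ]
top [[354.2, 0.0, 254.7], [0.0, 354.2, 190.3], [0.0, 0.0, 1.0]] [0.371 0.127 1.022] [-2.097, 2.147, -0.187] [-0.09181077  0.          0.          0.          0.        ]
[[-0.0, -0.966, -0.259, 0.069], [1.0, -0.001, 0.001, -0.001], [-0.001, -0.259, 0.966, -0.148], [0.0, 0.0, 0.0, 1.0]]
{'clock': 0.1, 'joints': array([-1.40861373,  0.43513231,  0.02499997,  1.57398663, -0.01156615,
        1.13401388, -0.07511051]), 'dq': array([ 7.29634981e-04, -8.63590299e-04, -8.88236714e-04, -2.52417547e-03,
       -2.71393239e-04, -7.74273611e-05, -1.86653748e-03]), 'joint_efforts': array([ 3.97872267e-03, -6.69117236e+01,  9.88404639e-01, -3.15142214e+01,
       -6.04995014e-02,  3.76003271e-02,  7.26753296e-05]), 'position': array([0.16352256, 0.60277657, 0.23704434]), 'ee_rot': array([-4.14842425e-01, -3.11406556e+00,  2.19294000e-03]), 'force': array([ 0.24986192, -0.44135328,  0.21219514]), 'ft_torque': array([-3.60951609e-05, -6.49536076e-03,  4.06308608e-03]), 'gripper_force': 0.0, 'width': 0.9978763180258033}
```

View pics/scene0.png

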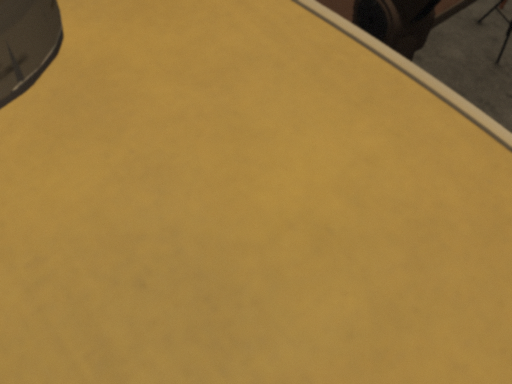

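View pics/top0.png

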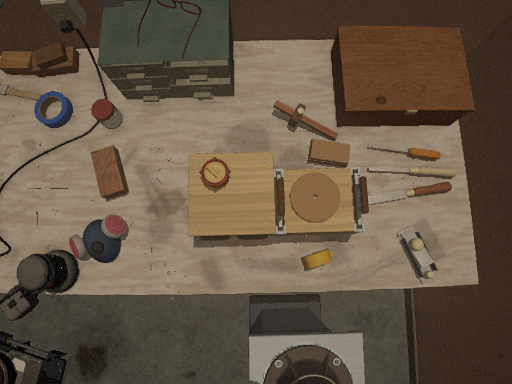

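```bash
cat > h.py <<'E'
from cell import *
import cv2,numpy as np
from scipy.spatial.transform import Rotation as R
def cam(n,s=None):
    p=camera_params(n)
    if n=="wrist":
        T=np.eye(4);T[:3,:3]=R.from_rotvec(s["ee_rot"]).as_matrix();T[:3,3]=s["position"]
        T=T@np.array(p["T_tool_cam"]);M,e=T[:3,:3],T[:3,3]
    else:
        r=np.array(p["rotation"]);M=r if r.shape==(3,3) else R.from_rotvec(r).as_matrix();e=np.array(p["eye"])
    return np.array(p["intrinsics"]),np.array(p["dist"]),M,e
def rays(c,uv):
    x=cv2.undistortPoints(np.array(uv,float).reshape(-1,1,2),c[0],c[1])[:,0]
    d=np.c_[x,np.ones(len(x))]@c[2].T;return c[3],d
def at_z(c,uv,z):
    e,d=rays(c,uv);return e+d*((z-e[2])/d[:,2])[:,None]
def tri(c1,u1,c2,u2):
    out=[]
    (a,D),(b,F)=rays(c1,u1),rays(c2,u2)
    for d,f in zip(D,F):
        k=np.linalg.lstsq(np.c_[d,-f],b-a,rcond=None)[0]
        p,q=a+k[0]*d,b+k[1]*f;out.append(np.r_[(p+q)/2,np.linalg.norm(p-q)])
    return np.array(out)
def proj(c,P):
    M=c[2].T;return cv2.projectPoints(np.array(P,float),cv2.Rodrigues(M)[0],-M@c[3],c[0],c[1])[0][:,0]
E
python3 - <<'E'
from h import *
im=cv2.imread("pics/top0.png")[140:250,180:380]
cv2.imwrite("pics/crop1.png",cv2.resize(im,None,fx=4,fy=4,interpolation=cv2.INTER_CUBIC))
c=cam("top");print(np.round(at_z(c,[(281,196),(364,195)],.195),3));print(cam("scene")[2][:,2])
E
```

```text
[[ 0.509  0.069  0.195]
 [ 0.507 -0.129  0.195]]
[-0.3595256  -0.42375821 -0.83136654]
```

View pics/crop1.png

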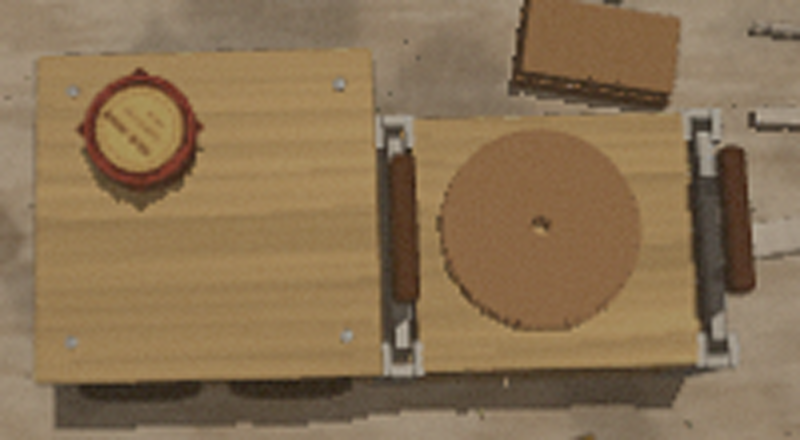

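```bash
python3 - <<'E'
from h import *
s=observe();c=cam("top")
px=lambda q:[(180+u/4,140+v/4) for u,v in q]
A=at_z(c,px([(404,227),(738,219),(402,152),(405,302),(733,145),(742,292)]),.195);print(np.round(A,4))
C=at_z(c,px([(37,57),(370,48),(37,380),(380,378)]),.15);print(np.round(C,4))
f=lambda v:np.arctan2(-v[0],v[1])
print("yaw",f(A[0]-A[1]),f(C[0]-C[1]),f(C[2]-C[3]))
y=f(A[0]-A[1])
M=R.from_rotvec(s["ee_rot"]).as_matrix();print(np.round(M,3))
ty=np.arctan2(-M[0,1],M[1,1]);print("tool y yaw",ty)
t=np.array([*A[0,:2],.30]);print("tool shift",M.T@(t-s["position"]))
E
```

```text
[[ 0.5074  0.0688  0.195 ]
 [ 0.5073 -0.1307  0.195 ]
 [ 0.5528  0.0684  0.195 ]
 [ 0.4629  0.0698  0.195 ]
 [ 0.5524 -0.1313  0.195 ]
 [ 0.4635 -0.1298  0.195 ]]
[[0.631  0.2968 0.15  ]
 [0.6313 0.0831 0.15  ]
 [0.4248 0.2946 0.15  ]
 [0.4215 0.0837 0.15  ]]
yaw -0.0008122548961982001 0.0011024305785201276 -0.016067462316578504
[[-0.965  0.262 -0.   ]
 [ 0.262  0.965 -0.001]
 [-0.    -0.001 -1.   ]]
tool y yaw -0.2648720217934333
tool shift [-0.47169808 -0.42540234 -0.06228669]
```

```bash
python3 -m pendant '[0,0,-0.03,0,0,0,0,0,0,-0.03,0,0,0,0,-0.03,-0.027,0,0,0,0,0,-0.03,-0.027,0,0,0,0,0,-0.03,-0.027,0,0,0,0,0,-0.03,-0.027,0,0,0,0,0,-0.03,-0.027,0,0,0,0,0,-0.03,-0.027,0,0,0,0,0,-0.03,-0.027,0,0,0,0,0,-0.03,-0.027,0,0,0,0,0]' 20
python3 -m pendant '[-0.03,-0.027,0,0,0,0,0,-0.03,-0.027,0,0,0,0,0,-0.03,-0.027,0,0,0,0,0,-0.03,-0.027,0,0,0,0,0,-0.03,-0.027,0,0,0,0,0,-0.03,-0.027,0,0,0,0,0,-0.03,-0.027,0,0,0,-0.085,0,-0.02,-0.02,0,0,0,-0.085,0,0,0,0,0,0,-0.085,0,0,0,0,0,0,0,0]'
python3 - <<'E'
from h import *
s=observe();c=cam("wrist",s);im=get_image("wrist");cv2.imwrite("pics/w1.png",im[:,:,::-1])
np.save("s1.npy",np.r_[s["position"],s["ee_rot"]])
print(s["clock"],s["position"],s["ee_rot"],s["force"])
E
```

```text
clock: 1.35
position: [0.3391, 0.3305, 0.2975]
ee_rot: [-0.415, -3.114, 0.001]
force: [1.3, -0.1, -0.3]
width: 0.008
gripper_force: 0.0
clock: 2.6
position: [0.5078, 0.071, 0.2974]
ee_rot: [-0.017, -3.141, 0.0]
force: [0.6, 0.7, -0.0]
width: 0.006
gripper_force: 0.0
2.6 [0.50778125 0.07100506 0.29737712] [-1.72180025e-02 -3.14076070e+00  2.42915975e-04] [ 0.61893415  0.73340516 -0.00215252]
```

View pics/w1.png

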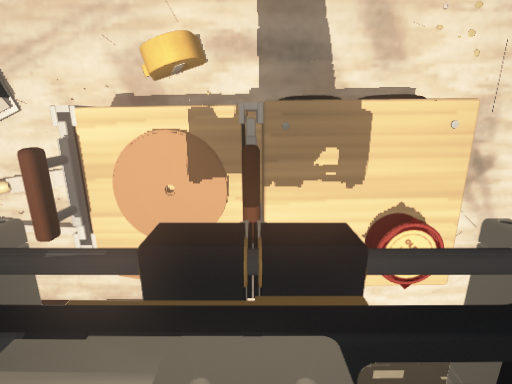

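```bash
python3 - <<'E'
from h import *
v=np.load("s1.npy");w=cam("wrist",dict(position=v[:3],ee_rot=v[3:]));c=cam("top")
px=lambda q:[(180+u/4,140+v/4) for u,v in q]
print(np.round(tri(c,px([(405,302),(742,292),(733,145)]),w,[(250,146),(31,150),(44,240)]),4))
for z in(.195,.20,.205,.213):
  print(z,np.round(proj(w,[[.463,.0698,z],[.463,-.1298,z],[.553,-.1313,z]]),1).tolist(), np.round(at_z(c,px([(405,302)]),z),4), np.round(at_z(w,[(250,146)],z),4))
im=cv2.imread("pics/w1.png");a=cv2.resize(im[130:260,10:110],None,fx=4,fy=4,interpolation=2);b=cv2.resize(im[130:260,200:300],None,fx=4,fy=4,interpolation=2)
cv2.imwrite("pics/w1c.png",np.hstack([a,b]))
E
```

```text
[[ 4.647e-01  6.870e-02  1.784e-01  0.000e+00]
 [ 4.653e-01 -1.342e-01  1.807e-01  5.000e-04]
 [ 5.531e-01 -1.337e-01  1.886e-01  1.600e-03]]
0.195 [[251.1, 145.9], [23.2, 148.8], [42.2, 243.4]] [[0.4629 0.0698 0.195 ]] [[0.4631 0.0688 0.195 ]]
0.2 [[251.1, 146.5], [18.8, 149.5], [38.4, 245.7]] [[0.4623 0.0702 0.2   ]] [[0.4626 0.0689 0.2   ]]
0.205 [[251.1, 147.1], [14.1, 150.1], [34.5, 248.1]] [[0.4618 0.0705 0.205 ]] [[0.4621 0.0689 0.205 ]]
0.213 [[251.0, 148.1], [6.3, 151.3], [28.0, 252.0]] [[0.4609 0.0711 0.213 ]] [[0.4613 0.069  0.213 ]]
```

View pics/w1c.png

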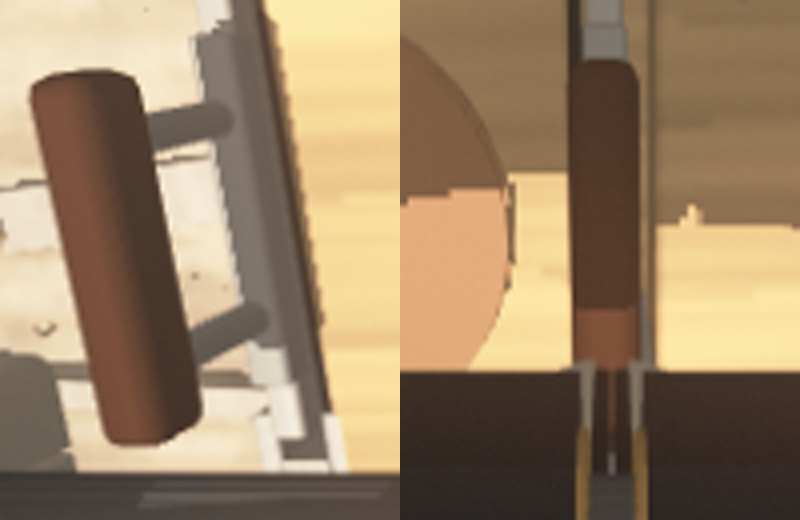

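```bash
python3 -m pendant '[0,-0.002,0.02,0,0,0,0,0,0,0.02,0,0,0,0,0,0,0.02,0,0,0,0,0,0,0.005,0,0,0,0,0,0,0,0,0,0,0]'
python3 -m pendant '[0,0,0.003,0,0,0,0,0,0,0.003,0,0,0,0,0,0,0.003,0,0,0,0,0,0,0.003,0,0,0,0,0,0,0.003,0,0,0,0,0,0,0.003,0,0,0,0]'
python3 -m pendant '[0,0,0.002,0,0,0,0,0,0,0.002,0,0,0,0,0,0,0.002,0,0,0,0]'
```

```text
clock: 3.28
position: [0.5079, 0.0696, 0.2329]
ee_rot: [-0.016, -3.141, 0.0]
force: [-0.5, -0.4, 1.2]
width: 0.004
gripper_force: 0.0
clock: 4.03
position: [0.508, 0.0692, 0.2145]
ee_rot: [-0.016, -3.142, 0.0]
force: [0.2, 0.4, 0.5]
width: 0.004
gripper_force: 0.0
clock: 4.4
position: [0.508, 0.0693, 0.2086]
ee_rot: [0.016, 3.142, 0.0]
force: [-0.3, 0.4, 0.2]
width: 0.005
gripper_force: 0.0
```

```bash
python3 -m pendant '[0,0,0.002,0,0,0,0,0,0,0.002,0,0,0,0]'
python3 -m pendant '[0,0,0.002,0,0,0,0,0,0,0.002,0,0,0,0]'
python3 -m pendant '[0,0,0.0015,0,0,0,0,0,0,0.0015,0,0,0,0]'
```

```text
clock: 4.65
position: [0.508, 0.0693, 0.2047]
ee_rot: [0.015, 3.141, 0.0]
force: [-0.1, -1.0, 2.4]
width: 0.006
gripper_force: 1.2
clock: 4.9
position: [0.5081, 0.0693, 0.2009]
ee_rot: [0.015, 3.141, 0.0]
force: [-1.4, -0.3, 4.4]
width: 0.011
gripper_force: 2.7
clock: 5.15
position: [0.5082, 0.0693, 0.1981]
ee_rot: [0.016, 3.141, 0.001]
force: [-3.8, -0.6, 16.8]
width: 0.003
gripper_force: 8.7
```

```bash
python3 -m pendant '[0,0,0.0005,0,0,0,0,0,0,0,0,0,0,0,0,0,0,0,0,0,0,0,0,0,0,0,0,0,0,0,0,0,0,0,0]'
python3 -m pendant '[0,0,-0.005,0,0,0,0,0,0,-0.01,0,0,0,0,0,0,-0.03,0,0,0,0,0,0,-0.04,0,0,0,0.04,0,-0.02,-0.02,0,0,0,0.04,0,-0.045,0,0,0,0,0.04,0,-0.045,0,0,0,0,0.04,0,-0.045,0,0,0,0,0.04,0,-0.045,0,0,0,0,0.04,0,0,0,0,0,0,0.04]'
python3 - <<'E'
from h import *
s=observe();im=get_image("wrist");cv2.imwrite("pics/w2.png",im[:,:,::-1])
np.save("s2.npy",np.r_[s["position"],s["ee_rot"]])
w=cam("wrist",s);print(s["position"],s["width"],np.round(proj(w,[[.463,-.1308,.195],[.553,-.1308,.195],[.463,.069,.195],[.463,.069,.205]]),1).tolist())
E
```

```text
clock: 5.78
position: [0.5082, 0.0693, 0.1982]
ee_rot: [0.016, 3.141, 0.001]
force: [-4.7, -0.9, 13.4]
width: 0.007
gripper_force: 7.0
clock: 7.02
position: [0.5052, -0.1348, 0.3026]
ee_rot: [0.026, 3.141, -0.003]
force: [-0.0, 0.4, -0.9]
width: 0.436
gripper_force: 0.0
[ 0.50517335 -0.13484528  0.30255267] 0.436160626580008 [[257.0, 148.1], [258.2, 241.5], [481.4, 144.6], [490.3, 145.7]]
```

View pics/w2.png

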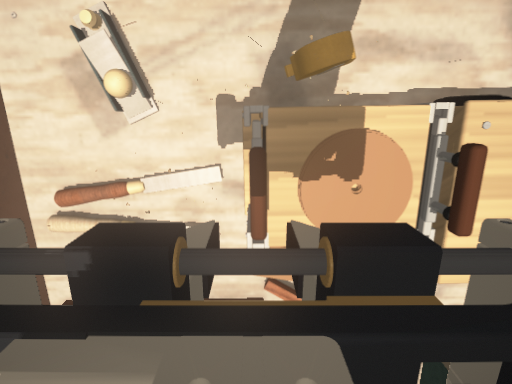

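```bash
python3 -m pendant '[-0.002,0.005,0.025,0,0,0,0.04,0,0,0.025,0,0,0,0.04,0,0,0.025,0,0,0,0.04,0,0,0.025,0,0,0,0.04,0,0,0.015,0,0,0,0.04,0,0,0.01,0,0,0,0.04,0,0,0,0,0,0,0.04]'
python3 -m pendant '[0,0,0,0,0,0,0.012,0,0,0,0,0,0,0.012,0,0,0,0,0,0,0.012,0,0,0,0,0,0,0.012,0,0,0,0,0,0,0.005]' 30
```

```text
clock: 7.95
position: [0.508, -0.1254, 0.177]
ee_rot: [-0.015, -3.141, -0.0]
force: [-0.1, -0.6, 0.6]
width: 0.437
gripper_force: 0.0
clock: 8.57
position: [0.5084, -0.1303, 0.1779]
ee_rot: [0.021, 3.139, -0.008]
force: [1.9, -15.1, -4.7]
width: 0.17
gripper_force: 30.0
```

```bash
python3 -m pendant '[0,-0.003,0,0,0,0,0.005,0,-0.002,0,0,0,0,0.005,0,0,-0.01,0,0,0,0.005,0,0,-0.015,0,0,0,0.005,0,0,-0.015,0,0,0,0.005,0,0,-0.015,0,0,0,0.005,0,0,-0.01,0,0,0,0.005]' 40
python3 -m pendant '[0,0,-0.01,0,0,0,0.005,0,0,-0.007,0,0,0,0.005,0,0,-0.003,0,0,0,0.005,0,0,0,0,0,0,0.005]'
```

```text
clock: 9.45
position: [0.5083, -0.1305, 0.243]
ee_rot: [0.015, 3.141, -0.0]
force: [5.1, -1.2, -8.3]
width: 0.17
gripper_force: 40.0
clock: 9.95
position: [0.5084, -0.1305, 0.2628]
ee_rot: [0.015, 3.141, 0.0]
force: [3.1, 0.8, 1.8]
width: 0.169
gripper_force: 40.0
```

```bash
python3 -m pendant '[0,0,-0.002,0,0,0,0.005,0,0,-0.002,0,0,0,0.005,0,0,0,0,0,0,0.005]'
python3 -m pendant '[0,0,-0.001,0,0,0,0.005,0,0,-0.001,0,0,0,0.005,0,0,0,0,0,0,0.005]'
```

```text
clock: 10.32
position: [0.5083, -0.1305, 0.2663]
ee_rot: [0.015, 3.141, 0.0]
force: [5.2, 0.1, -4.6]
width: 0.166
gripper_force: 40.0
clock: 10.7
position: [0.5083, -0.1305, 0.2679]
ee_rot: [0.015, 3.141, -0.0]
force: [6.3, -0.5, -7.3]
width: 0.17
gripper_force: 40.0
```

```bash
python3 -m pendant '[0,0,-0.001,0,0,0,0.005,0,0,-0.001,0,0,0,0.005,0,0,0,0,0,0,0.005]'
python3 -m pendant '[0,0,-0.001,0,0,0,0.005,0,0,0,0,0,0,0.005]'
```

```text
clock: 11.08
position: [0.5082, -0.1305, 0.2681]
ee_rot: [-0.015, -3.14, 0.001]
force: [13.5, -4.1, -26.0]
width: 0.167
gripper_force: 40.0
clock: 11.32
position: [0.5081, -0.1305, 0.2682]
ee_rot: [-0.015, -3.14, 0.002]
force: [16.6, -3.0, -35.8]
width: 0.168
gripper_force: 40.0
```

```bash
python3 -m pendant '[0,0,0.0015,0,0,0,0.005,0,0,0,0,0,0,0.04,0,0,0,0,0,0,0.04,0,0,0,0,0,0,0.04]'
python3 -m pendant '[0,0,-0.01,0,0,0,0.04,0,0,-0.02,0,0,0,0.04,0,0,-0.03,0,0,0,0.04,0,0,-0.04,0,0,0,0.04,-0.01,-0.04,-0.01,0,0,0,0.04,0,-0.05,0,0,0,0,0.04,0,-0.05,0,0,0,0,0.04,0,0,0,0,0,0,0.04]'
python3 - <<'E'
from h import *
im=get_image("top")[:,:,::-1]
a=cv2.imread("pics/top0.png")[130:280,180:390];b=im[130:280,180:390]
cv2.imwrite("pics/top1.png",cv2.resize(np.vstack([a,b]),None,fx=2,fy=2,interpolation=2))
print(observe()["force"])
E
```

```text
clock: 11.82
position: [0.5077, -0.1308, 0.27]
ee_rot: [-0.016, -3.141, -0.0]
force: [-0.6, -0.1, -0.3]
width: 0.418
gripper_force: 0.0
clock: 12.82
position: [0.5149, -0.2754, 0.3805]
ee_rot: [-0.027, -3.141, 0.004]
force: [0.1, -0.2, 0.2]
width: 0.44
gripper_force: 0.0
[0.89833161 0.91916821 0.41044662]
```

View pics/top1.png

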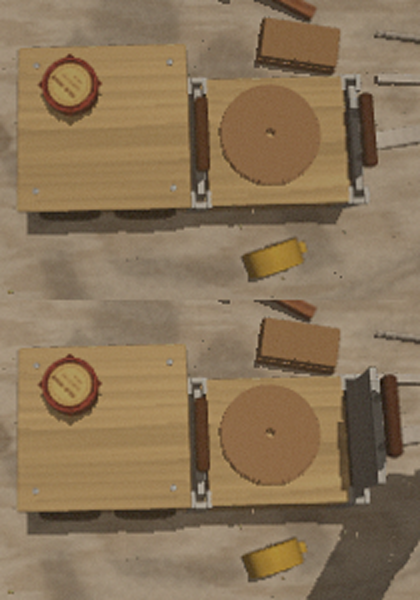

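The before/after picture shows the outer plate raised, with its bar now near (393,416) in the crop. The inner handle, discs, tin, tape and block are where they were.

```bash
python3 -c "
from cell import *
print(sign_off())"
```

```text
the job is handed in; nothing more can be done
None
```

The job is handed in: I pressed the inner gate's handle to its stop with about 17 N and felt it fully shut (it was not ajar), then raised the outer gate to its upper stop and left it up; a before/after overhead picture shows the inner gate and the loose things unmoved.

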